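# Heft the sugar tins on the waffle shelf and hold up the fullest

### The arm

A 6-joint arm with a two-finger parallel gripper is mounted at the origin on the work surface. World frame = base frame: x ahead of the robot, y to its left, z up, the work surface at z = 0. Lengths are in m, angles in degrees, forces in N, time in s.
With the tool pointing down it reaches from about 0.375 to 0.975 m from the base axis. Payload 3.8 kg.
Tool frame: the origin (TCP) lies at the very end of the fingers, on their centre line; the grasp point (between the pads) lies 19 mm behind it; z points along the fingers, y is the line along which they close (so a half turn about z gives the same grasp; the last joint's range is limited). The gripper opens to 85 mm and grips with 20 to 120 N. Pads are 22 mm wide; open, the fingers measure 114 mm over their backs; the gripper's body (76 mm by 85 mm) begins 54 mm behind the grasp point. The pads swing forward as they close: fully open they stand 13 mm farther back than shut.
Start: joints at [-2.114, 15.12, 91.902, -0, 72.978, -2.114], TCP at [0.675, -0, 0.231] pointing down, gripper open.
Joint ranges: [-150.88, 150.88], [-54.13, 125.18], [17.81, 147.31], [-75.09, 255.09], [0, 152.58], [-146.25, 146.25]. Speed limits (degrees/s): [147.25, 147.25, 180, 180, 180, 180].

### API

Orientations are given as a 3x3 rotation matrix whose columns are the frame's x, y, z axes.
In Python, from rig import manip gives the robot as it stands.
- The arm moves only by the shell command python3 -m handwheel 'ROWS' [OPENING]. ROWS is JSON, a list of rows, each a list of 2 entries, a list of its own where there are three numbers: the shift along the world's x, y, z each as a share of 120 mm, from -1 to 1, then the turn, a rotation vector about the world's x, y, z each as a share of pi rad, from -1 to 1. A call has 1 to 12 rows; each row is the pose to reach, as a shift and turn from the pose commanded when the call began, turning the shorter way round; what a row does not reach only later rows make up. A row lasts 1/8 s, in which the tool goes at most 62.5 mm and 10.7 degrees, less where a joint would pass 70% of its speed; a pose out of reach is approached as far as the arm can. A call with a number of a shift or a turn outside -1 to 1 is refused whole. A call with a gripper value outside its range is refused whole. OPENING is the opening, from 0 (shut) to 1 (fully open), set as the call begins (- or left out, the last holds). The fingers move at their own pace and stop on an object; the grip force is fixed at half the most. Time passes only in rows, so rows that repeat a pose let the fingers close. It gives the time, the measured TCP pose, the force, the opening and the grip force at its end, in the units of the state.
- manip.state(): the state, without advancing time (a new reading comes with each control period).
- manip.grab_frame(name): name is "scene" or "side" or "wrist"; returns the picture (384x512x3 uint8, blue, green, red); there is no depth.
- manip.calibration(name): a dict with "fx", "fy", "cx", "cy" (pixels), "dist_coeffs" ([k1, k2, p1, p2, k3] as OpenCV has them; the pictures are not rectified), "T" (4x4, takes a point from camera to world coordinates); the wrist camera has in their place "mount" (4x4, takes a point from camera to tool coordinates, whose origin is the TCP and whose axes are the flange's). Camera axes: x right, y down, z forward; pixel columns grow to the right and rows downward; lengths in m; the calibration is good to about 2 mm. A picture is of the moment at which its call begins: read the wrist's pose just before it. calibration takes no time and is no camera call.
- manip.job_done(): hands the job in; it is judged then, once.
Trained networks look in the newest picture that a camera, given by its name, has taken for a name from the list of things; names that differ only in an ending like _2 or _b are one class to them, and where a whole thing is asked for, a point or a joint stands for the part that bears it (a point fixed in the world has none). Each returns a list of dicts, best first, with "conf" (0 to 1); they miss things now and then, are a little off and sometimes report something else, mostly with a low value. They report only what shows in the picture. A call takes as long as a camera call. They do not tell look-alikes from the thing itself.
- manip.spot_in(camera, thing): "at" ([row, column] in pixels, amid what is visible of it).
- manip.pinpoint(camera, thing): "at" ([row, column] in pixels: a listed point, or the origin of a listed thing).
The state is a dict: "time_s": time; "joints": joint angles; "dq": joint speeds; "tau": joint torques, N m; "tool_pos": TCP position; "tcp_rot": TCP orientation; "ft_force": force on the tool from outside, world axes, zero at the start; "wrist_torque": the same for the moment, N m; "opening": finger opening in m; "grasp_force": force on a finger pad.
Only numpy, scipy, OpenCV 4.12 (cv2) and the standard library are available. Lean on these libraries where they do the work, as an engineer would, in place of code of your own. Each camera call takes 0.05 s, during which the arm holds its last target. There are 200 camera calls.

### The job

Pull the wooden tray by its knob all the way out from under the chrome wire shelf, then heft the three identical sugar tins in it one after another: lift each straight up clear of the tray, feel its weight and gently set it back in the tray, standing upright and let go (the last need not go back if it is the heaviest). Finish while holding the heaviest tin: hold it up in the gripper, upright, with its base above the level of the wire shelf, and keep holding it. Never drop or knock over a tin, and leave the other things on the shelf and worktop where they are.

Things in the scene. Friction and masses are not known exactly. Their poses are not given: they have to be found in the camera images.
- organiser: fixed two-tier organiser, about 160 mm deep (x), 380 mm wide (y), its chrome wire shelf at 130 mm height on four thin legs, a wire gallery 25 mm high along its back. Origin on the worktop under its middle; its -x axis points out of its open front, towards the robot: the tray comes out along -x
- shelf_front (a point): middle of the wire shelf's front edge, on its top face, 130 mm above the worktop; the shelf lies behind this line (towards the organiser's +x) and covers the tins while the tray is in. Its underside is about 124 mm above the worktop
- tray (a joint): how far the tray is pulled out, in m: 0 is fully in, 0.15 fully out against its stop. It slides stiffly (a few newtons) and stays where it is left; all three tins ride on it
- tray_floor (a point): point on the tray's inner floor, in the middle, 16 mm above the worktop; it moves with the tray; axes as the organiser's. Inside, the floor reaches 77 mm forward (-x), 80 mm back (+x) and 173 mm to either side of it. The front panel stands 56 mm above the floor, the other walls 30 mm, all 6 mm thick
- knob (a point): middle of the stem of the tray's steel knob, 50 mm above the worktop: a level round stem 14 mm thick, sticking 40 mm out of the tray's front panel (organiser's -x), then a round head 26 mm across, 8 mm thick. Point half-way along the stem, 73 mm in front of the wire shelf's edge when the tray is in. Pinch it from above, fingers either side along the organiser's y. Moves with the tray
- tin_1_mid (a point): one of three sugar tins that look exactly alike, in a row across the tray about 108 mm apart, roughly square to it: closed oblong aluminium box with steel lid, 88 mm long (x axis), 58 mm wide (y axis; grip across it), 90 mm high; grip its upper half. This point is its centre, 45 mm above its underside. Under 0.7 kg; the heaviest exceeds the others by over 0.1 kg, felt only by lifting; their order in the row varies
- tin_2_mid (a point): one of three sugar tins that look exactly alike, in a row across the tray about 108 mm apart, roughly square to it: closed oblong aluminium box with steel lid, 88 mm long (x axis), 58 mm wide (y axis; grip across it), 90 mm high; grip its upper half. This point is its centre, 45 mm above its underside. Under 0.7 kg; the heaviest exceeds the others by over 0.1 kg, felt only by lifting; their order in the row varies
- tin_3_mid (a point): one of three sugar tins that look exactly alike, in a row across the tray about 108 mm apart, roughly square to it: closed oblong aluminium box with steel lid, 88 mm long (x axis), 58 mm wide (y axis; grip across it), 90 mm high; grip its upper half. This point is its centre, 45 mm above its underside. Under 0.7 kg; the heaviest exceeds the others by over 0.1 kg, felt only by lifting; their order in the row varies
- ramekin: bystander: white ceramic ramekin, 72 mm across, 42 mm high, standing on the wire shelf; origin under its centre
- shaker: bystander: steel sugar shaker, 44 mm across, 84 mm high, standing on the wire shelf; origin under its centre
- jug: bystander: clear glass measuring jug, 112 mm across, 130 mm high, with a handle that reaches 96 mm out from its axis; on the worktop to the robot's right; origin under its centre
- plate: bystander: white ceramic plate, 210 mm across, 20 mm high, on the worktop to the robot's right; origin under its centre
- waffle_pan: bystander: closed stovetop waffle pan, dark cast halves 215 x 135 mm, 46 mm high, with two steel handles reaching 310 mm from its centre along its -x; on the worktop to the robot's left; origin under the middle of the halves
Things that resemble listed ones, but are neither listed nor needed, are in the scene too. What is shaped like the part that bears tin_3_mid but red or turquoise is not meant.

How it is judged (in metres and radians):
On the way, in this order (a step that is already met when the one before it is completed fails the run):
1. the tray is pulled out (at least 130 of its 150 mm) (value of joint tray above 0.13 m), for 0.2 s.
2. a tin is hefted: lifted at least 15 mm clear of the tray in the fingers (((z of tin_1_mid in the frame of tray_floor above 0.06 m and angle between tin_1_mid's own z axis and vertical below 0.3 rad and contact force between the fingers and tin_1 above 0.5 N) or (z of tin_2_mid in the frame of tray_floor above 0.06 m and angle between tin_2_mid's own z axis and vertical below 0.3 rad and contact force between the fingers and tin_2 above 0.5 N) or (z of tin_3_mid in the frame of tray_floor above 0.06 m and angle between tin_3_mid's own z axis and vertical below 0.3 rad and contact force between the fingers and tin_3 above 0.5 N))), for 0.2 s.
3. it is set back: all three tins stand in the tray, let go (z of tin_1_mid in the frame of tray_floor between 0.039 and 0.051 m and angle between each of tin_1_mid, tin_2_mid, tin_3_mid's own z axis and vertical below 0.1 rad and contact force between each of tin_1, tin_2, tin_3 and organiser above 0.8 N and linear speed of each of tin_1, tin_2, tin_3 below 0.03 m/s and contact force between the fingers and tin_1 below 0.1 N and z of tin_2_mid in the frame of tray_floor between 0.039 and 0.051 m and contact force between the fingers and tin_2 below 0.1 N and z of tin_3_mid in the frame of tray_floor between 0.039 and 0.051 m and contact force between the fingers and tin_3 below 0.1 N), for 0.1 s.
4. another tin is hefted the same way (((z of tin_1_mid in the frame of tray_floor above 0.06 m and angle between tin_1_mid's own z axis and vertical below 0.3 rad and contact force between the fingers and tin_1 above 0.5 N) or (z of tin_2_mid in the frame of tray_floor above 0.06 m and angle between tin_2_mid's own z axis and vertical below 0.3 rad and contact force between the fingers and tin_2 above 0.5 N) or (z of tin_3_mid in the frame of tray_floor above 0.06 m and angle between tin_3_mid's own z axis and vertical below 0.3 rad and contact force between the fingers and tin_3 above 0.5 N))), for 0.2 s.
5. it is set back too: all three tins stand in the tray again, let go (all of step 3), for 0.1 s.
At the end, for the whole second after the job is handed in: the heaviest tin is held still in the fingers, upright within 14 degrees, its centre at least 180 mm above the worktop, clear of the wire shelf and what stands on it; the other two stand upright in the tray, let go and at rest, each weighing under 3.7 N on the tray (((height (world z) of tin_1_mid above 0.18 m and angle between tin_1_mid's own z axis and vertical below 0.25 rad and contact force between the fingers and tin_1 above 2 N and linear speed of tin_1 below 0.03 m/s and contact force between tin_1 and organiser below 0.05 N and contact force between tin_1 and ramekin below 0.05 N and contact force between tin_1 and shaker below 0.05 N and (z of tin_2_mid in the frame of tray_floor between 0.039 and 0.051 m and angle between tin_2_mid's own z axis and vertical below 0.1 rad and contact force between tin_2 and organiser above 0.8 N and linear speed of tin_2 below 0.03 m/s and contact force between the fingers and tin_2 below 0.1 N) and (z of tin_3_mid in the frame of tray_floor between 0.039 and 0.051 m and angle between tin_3_mid's own z axis and vertical below 0.1 rad and contact force between tin_3 and organiser above 0.8 N and linear speed of tin_3 below 0.03 m/s and contact force between the fingers and tin_3 below 0.1 N) and contact force between each of tin_2, tin_3 and organiser below 3.7 N) or (height (world z) of tin_2_mid above 0.18 m and angle between tin_2_mid's own z axis and vertical below 0.25 rad and contact force between the fingers and tin_2 above 2 N and linear speed of tin_2 below 0.03 m/s and contact force between tin_2 and organiser below 0.05 N and contact force between tin_2 and ramekin below 0.05 N and contact force between tin_2 and shaker below 0.05 N and (z of tin_1_mid in the frame of tray_floor between 0.039 and 0.051 m and angle between tin_1_mid's own z axis and vertical below 0.1 rad and contact force between tin_1 and organiser above 0.8 N and linear speed of tin_1 below 0.03 m/s and contact force between the fingers and tin_1 below 0.1 N) and (z of tin_3_mid in the frame of tray_floor between 0.039 and 0.051 m and angle between tin_3_mid's own z axis and vertical below 0.1 rad and contact force between tin_3 and organiser above 0.8 N and linear speed of tin_3 below 0.03 m/s and contact force between the fingers and tin_3 below 0.1 N) and contact force between each of tin_1, tin_3 and organiser below 3.7 N) or (height (world z) of tin_3_mid above 0.18 m and angle between tin_3_mid's own z axis and vertical below 0.25 rad and contact force between the fingers and tin_3 above 2 N and linear speed of tin_3 below 0.03 m/s and contact force between tin_3 and organiser below 0.05 N and contact force between tin_3 and ramekin below 0.05 N and contact force between tin_3 and shaker below 0.05 N and (z of tin_1_mid in the frame of tray_floor between 0.039 and 0.051 m and angle between tin_1_mid's own z axis and vertical below 0.1 rad and contact force between tin_1 and organiser above 0.8 N and linear speed of tin_1 below 0.03 m/s and contact force between the fingers and tin_1 below 0.1 N) and (z of tin_2_mid in the frame of tray_floor between 0.039 and 0.051 m and angle between tin_2_mid's own z axis and vertical below 0.1 rad and contact force between tin_2 and organiser above 0.8 N and linear speed of tin_2 below 0.03 m/s and contact force between the fingers and tin_2 below 0.1 N) and contact force between each of tin_1, tin_2 and organiser below 3.7 N))); the arm keeps its last pose, push and grip.
It fails at once if a tin is knocked over or tipped by more than 30 degrees (angle between any of tin_1_mid, tin_2_mid, tin_3_mid's own z axis and vertical above 0.52 rad).
It fails at once if a tin is dropped or thrown (moves faster than 0.8 m/s) (linear speed of any of tin_1, tin_2, tin_3 above 0.8 m/s).
It fails at once if one of the other things (ramekin, shaker, jug, plate, waffle pan) is moved by more than 25 mm (distance of any of ramekin, shaker, jug, plate, waffle_pan from where it was at the start of the episode above 0.025 m).
It also fails if it takes over 72 s, if anything falls off the work surface, if the arm or the gripper's body presses on something with over 40 N, if the wrist force passes 120 N, or if a joint passes its speed limit or range.

## Working session

There is one attempt and no reset: what is moved stays moved. The work goes in short steps, Python scripts to look and compute and a shell command to move; the robot and the scene stay as the last step left them, time stands still between calls to the robot, and variables do not carry over. Pictures are saved under pics/ and viewed, at most 10 in all, crops included, and the job is handed in when it is done.

```bash
mkdir -p pics; cat > h.py <<'E'
import numpy as np, cv2
from rig import manip
def cam(name):
    c=manip.calibration(name)
    if 'T' in c: T=np.array(c['T'])
    else:
        s=manip.state(); W=np.eye(4); W[:3,:3]=s['tcp_rot']; W[:3,3]=s['tool_pos']; T=W@np.array(c['mount'])
    K=np.array([[c['fx'],0,c['cx']],[0,c['fy'],c['cy']],[0,0,1]])
    return K,np.array(c['dist_coeffs'],float),T
def ray(C,at):
    K,d,T=C
    p=cv2.undistortPoints(np.array([[[at[1],at[0]]]],float),K,d)[0,0]
    return T[:3,3],T[:3,:3]@np.array([p[0],p[1],1])
def onz(C,at,z):
    o,v=ray(C,at); return (o+v*(z-o[2])/v[2]).round(4)
def proj(C,P):
    K,d,T=C; Ti=np.linalg.inv(T)
    q=cv2.projectPoints(np.atleast_2d(P).astype(float),cv2.Rodrigues(Ti[:3,:3])[0],Ti[:3,3],K,d)[0][:,0]
    return q[:,::-1].round(0)
E
python3 - <<'E'
from h import *
Z={'knob':.05,'shelf_front':.13,'tin_1_mid':.061,'tray_floor':.016,'organiser':0,'ramekin':.13,'shaker':.13,'jug':0,'plate':0,'waffle_pan':0}
for n in ('scene','side'):
    C=cam(n); im=manip.grab_frame(n); cv2.imwrite(f'pics/{n}0.png',cv2.resize(im,(800,600)))
    print(n,C[2].round(2).tolist())
    for t,z in Z.items():
        for d in manip.pinpoint(n,t)[:5]: print(t,round(d['conf'],2),np.round(d['at']),onz(C,d['at'],z))
s=manip.state();print(s['time_s'],s['tcp_rot'],s['ft_force'])
E
```

```text
scene [[0.98, -0.16, 0.14, 0.35], [-0.21, -0.69, 0.69, -0.95], [-0.01, -0.7, -0.71, 1.12], [0.0, 0.0, 0.0, 1.0]]
knob 0.86 [229. 270.] [ 0.5749 -0.1086  0.05  ]
shelf_front 0.93 [204. 297.] [ 0.6568 -0.096   0.13  ]
tin_1_mid 0.59 [240. 319.] [ 0.702  -0.1882  0.061 ]
tray_floor 0.6 [226. 298.] [ 0.672  -0.0876  0.016 ]
organiser 0.74 [226. 308.] [ 0.7062 -0.0846  0.    ]
ramekin 0.83 [180. 315.] [ 0.7412 -0.0097  0.13  ]
ramekin 0.25 [122. 201.] [0.4329 0.3614 0.13  ]
shaker 0.89 [223. 338.] [ 0.7508 -0.1925  0.13  ]
jug 0.71 [337. 303.] [ 0.5822 -0.4422  0.    ]
plate 0.27 [226. 309.] [ 0.7085 -0.0856  0.    ]
waffle_pan 0.61 [120. 204.] [0.4575 0.5494 0.    ]
side [[-1.0, -0.06, 0.07, 0.44], [-0.09, 0.74, -0.67, 1.06], [-0.01, -0.67, -0.74, 1.26], [0.0, 0.0, 0.0, 1.0]]
knob 0.73 [183. 255.] [ 0.5729 -0.0746  0.05  ]
knob 0.63 [160. 226.] [ 0.7021 -0.1917  0.05  ]
shelf_front 0.94 [164. 232.] [ 0.6584 -0.092   0.13  ]
tin_1_mid 0.67 [158. 226.] [ 0.7006 -0.1919  0.061 ]
tray_floor 0.82 [188. 228.] [ 0.6809 -0.0712  0.016 ]
organiser 0.8 [190. 219.] [ 0.7174 -0.074   0.    ]
shaker 0.37 [146. 211.] [ 0.7574 -0.1862  0.13  ]
jug 0.89 [135. 259.] [ 0.589  -0.4131  0.    ]
jug 0.25 [348. 273.] [0.4599 0.55   0.    ]
waffle_pan 0.94 [347. 275.] [0.454  0.5482 0.    ]
1.1 [[ 2.40536844e-06  1.00000000e+00 -6.53569897e-06]
 [ 1.00000000e+00 -2.40529412e-06  1.13714251e-05]
 [ 1.13714094e-05 -6.53572632e-06 -1.00000000e+00]] [-0.37288153 -0.21105844 -0.71788062]
```

View pictures.

View pics/scene0.png

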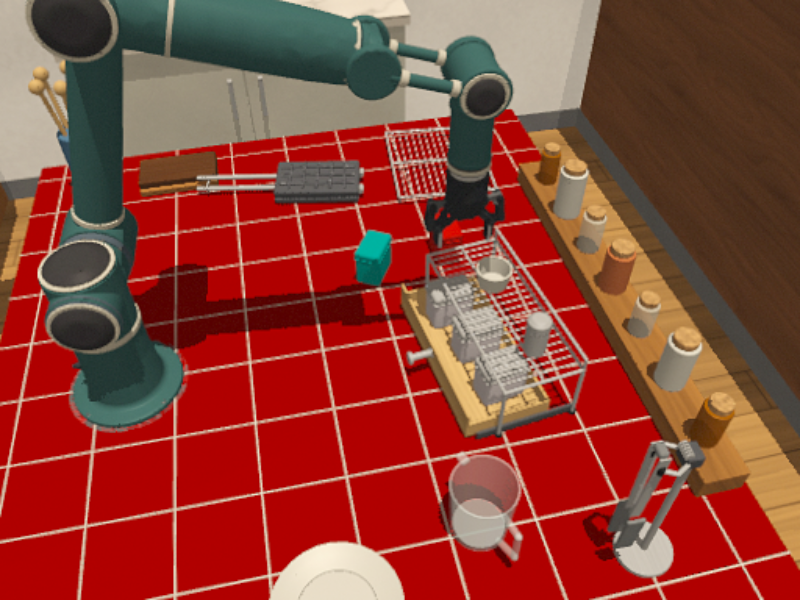

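View pics/side0.png

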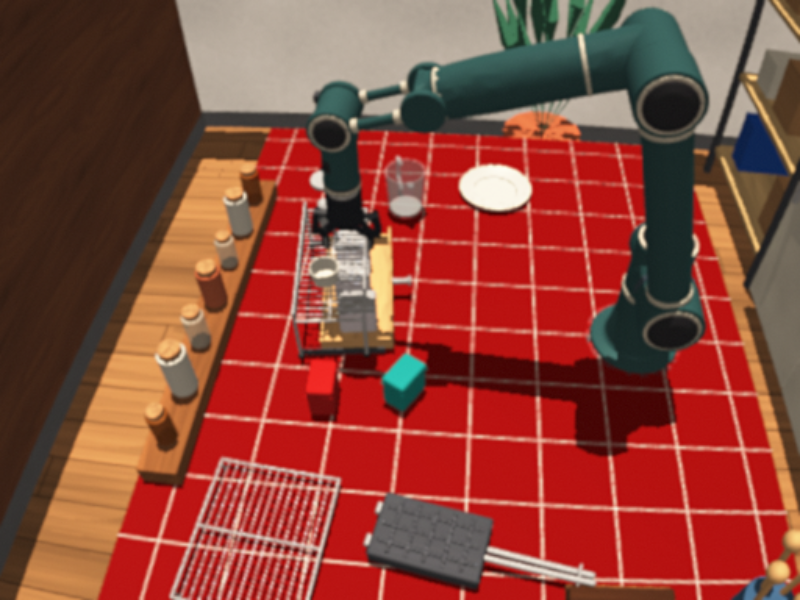

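```bash
python3 - <<'E'
from h import *
C=cam('scene');D=cam('side');k=.64
for c,p,z in [(C,(402,288),.072),(C,(468,430),.0),(C,(427,255),.13),(C,(500,382),.13),(C,(496,232),.155),(C,(584,362),.155),(D,(393,342),.072),(D,(388,232),.072)]:
    print(p,onz(c,(p[1]*k,p[0]*k),z))
E
```

```text
(402, 288) [0.5729 0.066  0.072 ]
(468, 430) [ 0.6273 -0.256   0.    ]
(427, 255) [0.632  0.0925 0.13  ]
(500, 382) [ 0.677  -0.2542  0.13  ]
(496, 232) [0.7828 0.1037 0.155 ]
(584, 362) [ 0.8254 -0.2625  0.155 ]
(393, 342) [0.5669 0.1182 0.072 ]
(388, 232) [ 0.617  -0.2442  0.072 ]
```

```bash
python3 - <<'E'
from h import *
c=manip.calibration('wrist');print(np.round(c['mount'],3),c['fx'],c['dist_coeffs'])
E
python3 -m handwheel '[[[-0.4,-0.2,0.3],[0,0,-0.06]],[[-0.8,-0.4,0.5],[0,0,-0.115]],[[-1,-0.6,0.5],[0,0,-0.17]],[[-1,-0.75,0.5],[0,0,-0.23]],[[-1,-0.75,0.5],[0,0,-0.29]],[[-1,-0.75,0.5],[0,0,-0.345]],[[-1,-0.75,0.5],[0,0,-0.4]],[[-1,-0.75,0.5],[0,0,-0.46]],[[-1,-0.75,0.5],[0,0,-0.46]]]' 1
```

```text
[[ 0.    -0.954 -0.299  0.076]
 [ 1.     0.     0.     0.001]
 [-0.    -0.299  0.954 -0.143]
 [ 0.     0.     0.     1.   ]] 294.37875414695935 [-0.0731383  0.         0.         0.         0.       ]
time_s: 2.22
tool_pos: [0.555, -0.09, 0.2913]
tcp_rot: [[0.992, 0.127, 0.0], [0.127, -0.992, -0.0], [0.0, 0.0, -1.0]]
ft_force: [0.0, -0.0, -0.3]
opening: 0.0853
grasp_force: 0.0
```

```bash
python3 - <<'E'
from h import *
C=cam('wrist'); im=manip.grab_frame('wrist'); cv2.imwrite('pics/w1.png',im)
for t,z in {'knob':.05,'shelf_front':.13,'tin_1_mid':.061,'tray_floor':.016}.items():
    for f in (manip.pinpoint,manip.spot_in):
        for d in f('wrist',t)[:4]: print(t,f.__name__,round(d['conf'],2),np.round(d['at']),onz(C,d['at'],z))
print(manip.state()['tool_pos'])
E
```

```text
knob call 0.75 [145. 262.] [ 0.5768 -0.0982  0.05  ]
knob call 0.93 [ 96. 258.] [ 0.6362 -0.0849  0.05  ]
knob call 0.15 [ 77. 267.] [ 0.6608 -0.093   0.05  ]
shelf_front call 0.72 [ 76. 264.] [ 0.6554 -0.0873  0.13  ]
shelf_front call 0.67 [ 74. 261.] [ 0.6571 -0.0846  0.13  ]
tin_1_mid call 0.66 [ 39. 356.] [ 0.717  -0.1903  0.061 ]
tray_floor call 0.61 [ 97. 262.] [ 0.637  -0.0914  0.016 ]
[ 0.55497172 -0.09001774  0.29126496]
```

View pics/w1.png

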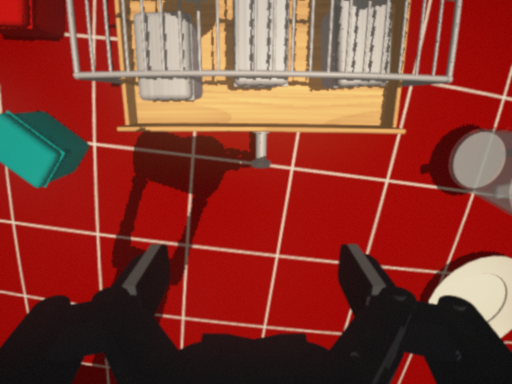

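```bash
python3 -m handwheel '[[[0.1,-0.03,-0.4],[0,0,0]],[[0.21,-0.06,-0.8],[0,0,0]],[[0.21,-0.06,-1],[0,0,0]]]' 1
python3 -m handwheel '[[[0,0,-0.4],[0,0,0]],[[0,0,-0.8],[0,0,0]],[[0,0,-1],[0,0,0]],[[0,0,-1],[0,0,0]]]' 1
python3 - <<'E'
from h import *
C=cam('wrist'); im=manip.grab_frame('wrist'); cv2.imwrite('pics/w2.png',im)
for d in manip.pinpoint('wrist','knob'): print(round(d['conf'],2),np.round(d['at']),onz(C,d['at'],.05))
print(manip.state()['tool_pos'])
E
```

```text
time_s: 3.05
tool_pos: [0.5791, -0.0971, 0.1679]
tcp_rot: [[0.992, 0.126, -0.004], [0.126, -0.992, 0.001], [-0.004, -0.001, -1.0]]
ft_force: [-0.3, 1.2, 0.3]
opening: 0.0856
grasp_force: 0.0
time_s: 3.55
tool_pos: [0.5778, -0.0967, 0.0486]
tcp_rot: [[0.992, 0.126, -0.006], [0.126, -0.992, 0.001], [-0.005, -0.002, -1.0]]
ft_force: [-0.1, -0.6, 0.9]
opening: 0.0856
grasp_force: 0.0
0.98 [252. 253.] [ 0.5768 -0.0972  0.05  ]
[ 0.58092007 -0.09735582  0.05205138]
```

View pics/w2.png

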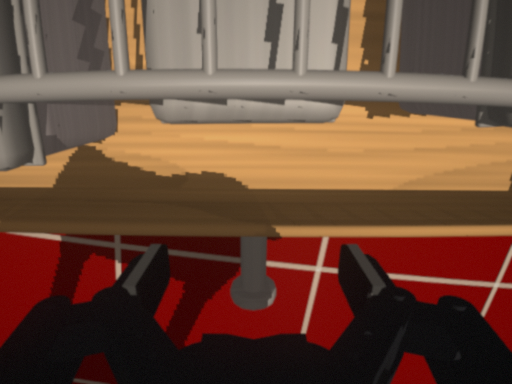

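```bash
python3 -m handwheel '[[[-0.02,0,-0.1],[0,0,0]],[[-0.02,0,-0.17],[0,0,0]],[[-0.02,0,-0.17],[0,0,0]]]' 1
python3 -m handwheel '[[[0,0,0],[0,0,0]],[[0,0,0],[0,0,0]],[[0,0,0],[0,0,0]],[[0,0,0],[0,0,0]],[[0,0,0],[0,0,0]],[[0,0,0],[0,0,0]]]' 0
```

```text
time_s: 4.03
tool_pos: [0.577, -0.0971, 0.0302]
tcp_rot: [[0.992, 0.125, -0.001], [0.125, -0.992, 0.0], [-0.001, -0.0, -1.0]]
ft_force: [0.1, 0.0, -0.3]
opening: 0.085
grasp_force: 0.0
time_s: 4.78
tool_pos: [0.5779, -0.0965, 0.0312]
tcp_rot: [[0.992, 0.125, 0.0], [0.125, -0.992, 0.001], [0.0, -0.001, -1.0]]
ft_force: [-1.7, 5.1, 4.7]
opening: 0.0121
grasp_force: 58.6
```

```bash
python3 -m handwheel '[[[-0.05,-0.006,0],[0,0,0]],[[-0.15,-0.019,0],[0,0,0]],[[-0.27,-0.034,0],[0,0,0]],[[-0.39,-0.05,0],[0,0,0]],[[-0.51,-0.064,0],[0,0,0]],[[-0.63,-0.08,0],[0,0,0]],[[-0.72,-0.091,0],[0,0,0]],[[-0.8,-0.101,0],[0,0,0]],[[-0.8,-0.101,0],[0,0,0]]]'
python3 -m handwheel '[[[-0.1,-0.013,0],[0,0,0]],[[-0.22,-0.028,0],[0,0,0]],[[-0.34,-0.043,0],[0,0,0]],[[-0.41,-0.052,0],[0,0,0]],[[-0.44,-0.056,0],[0,0,0]],[[-0.44,-0.056,0],[0,0,0]],[[-0.44,-0.056,0],[0,0,0]]]'
```

```text
time_s: 5.9
tool_pos: [0.4807, -0.1081, 0.0312]
tcp_rot: [[0.992, 0.125, -0.001], [0.125, -0.992, 0.002], [-0.001, -0.002, -1.0]]
ft_force: [-1.6, 7.7, 6.6]
opening: 0.012
grasp_force: 59.9
time_s: 6.78
tool_pos: [0.4356, -0.1137, 0.0314]
tcp_rot: [[0.992, 0.122, 0.014], [0.122, -0.993, 0.004], [0.014, -0.002, -1.0]]
ft_force: [22.0, 18.3, -16.6]
opening: 0.0118
grasp_force: 58.9
```

```bash
python3 -m handwheel '[[[0.02,0.003,0],[0,0,0]],[[0.02,0.003,0],[0,0,0]],[[0.02,0.003,0],[0,0,0]],[[0.02,0.003,0],[0,0,0]],[[0.02,0.003,0.3],[0,0,0]],[[0.02,0.01,0.7],[0,0,0]],[[0.02,0.01,1],[0,0,0]]]' 1
python3 -m handwheel '[[[0.2,0.04,0.5],[0,0,0]],[[0.4,0.08,1],[0,0,0]],[[0.5,0.1,1],[0,0,0]],[[0.5,0.1,1],[0,0,0]],[[0.5,0.1,1],[0,0,0]]]'
python3 - <<'E'
from h import *
C=cam('wrist'); im=manip.grab_frame('wrist'); cv2.imwrite('pics/w3.png',im)
s=manip.state()
for t,z in {'knob':.05,'shelf_front':.13,'tin_1_mid':.061,'tray_floor':.016}.items():
    for d in manip.pinpoint('wrist',t)[:4]: print(t,round(d['conf'],2),np.round(d['at']),onz(C,d['at'],z))
print(s['tool_pos'],s['ft_force'],s['tcp_rot'][0])
E
```

```text
time_s: 7.65
tool_pos: [0.4316, -0.1152, 0.1528]
tcp_rot: [[0.992, 0.125, 0.001], [0.125, -0.992, -0.001], [0.001, 0.001, -1.0]]
ft_force: [0.6, 0.4, -0.2]
opening: 0.0851
grasp_force: 0.0
time_s: 8.28
tool_pos: [0.4895, -0.1026, 0.2684]
tcp_rot: [[0.992, 0.125, -0.005], [0.125, -0.992, 0.001], [-0.005, -0.002, -1.0]]
ft_force: [0.6, -0.5, -0.6]
opening: 0.0855
grasp_force: 0.0
knob 0.64 [202. 257.] [ 0.439 -0.113  0.05 ]
shelf_front 0.71 [276. 490.] [ 0.4099 -0.3925  0.13  ]
[ 0.48945501 -0.10264377  0.26835787] [ 0.32801634  0.67896208 -0.26183193] [ 0.99213414  0.12509423 -0.00461365]
```

View pics/w3.png

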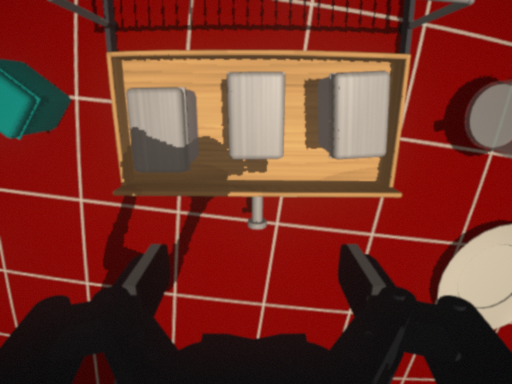

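```bash
python3 - <<'E'
from h import *
C=cam('wrist')
Rt=np.array(manip.state()['tcp_rot']);p=np.array(manip.state()['tool_pos'])
R=np.array([[.992,-.125],[.125,.992]])
for n,cs in dict(L=[(88,128),(88,182),(170,186),(171,133)],M=[(72,228),(72,284),(158,283),(158,230)],Rr=[(73,335),(72,389),(155,387),(157,332)]).items():
    P=np.array([onz(C,a,.106) for a in cs])[:,:2]; c=P.mean(0)
    q=(P-c)@R
    print(n,c.round(4),'corners org',q.round(3).tolist(),'shift/120',((c-p[:2])/.12).round(3))
    print('  y pos in tray',((c-np.array([.437,-.1135]))@R).round(4))
E
```

```text
L [0.5244 0.0019] corners org [[0.043, 0.026], [0.042, -0.029], [-0.042, -0.028], [-0.043, 0.03]] shift/120 [0.283 0.873]
  y pos in tray [0.1012 0.1036]
M [ 0.551  -0.0982] corners org [[0.043, 0.028], [0.043, -0.027], [-0.043, -0.028], [-0.043, 0.028]] shift/120 [0.505 0.039]
  y pos in tray [0.115  0.0009]
Rr [ 0.566  -0.2043] corners org [[0.041, 0.03], [0.043, -0.024], [-0.041, -0.032], [-0.043, 0.027]] shift/120 [ 0.63  -0.846]
  y pos in tray [ 0.1166 -0.1062]
```

```bash
python3 -m handwheel '[[[0.25,0.02,-0.2],[0,0,0]],[[0.5,0.04,-0.6],[0,0,0]],[[0.505,0.04,-1],[0,0,0]],[[0.505,0.04,-1],[0,0,0]]]' 1
python3 -m handwheel '[[[0,0,-0.25],[0,0,0]],[[0,0,-0.5],[0,0,0]],[[0,0,-0.7],[0,0,0]],[[0,0,-0.73],[0,0,0]],[[0,0,-0.73],[0,0,0]]]' 1
python3 - <<'E'
from h import *
im=manip.grab_frame('wrist'); cv2.imwrite('pics/w4.png',im)
E
python3 -m handwheel '[[[0,0,0],[0,0,0]],[[0,0,0],[0,0,0]],[[0,0,0],[0,0,0]],[[0,0,0],[0,0,0]],[[0,0,0],[0,0,0]]]' 0
```

```text
time_s: 9.02
tool_pos: [0.5478, -0.0971, 0.1458]
tcp_rot: [[0.992, 0.125, -0.011], [0.125, -0.992, 0.002], [-0.01, -0.004, -1.0]]
ft_force: [-0.2, -0.1, 0.2]
opening: 0.0854
grasp_force: 0.0
time_s: 9.65
tool_pos: [0.5532, -0.0984, 0.0652]
tcp_rot: [[0.992, 0.125, 0.002], [0.125, -0.992, -0.001], [0.002, 0.001, -1.0]]
ft_force: [-0.2, 0.9, 0.1]
opening: 0.0853
grasp_force: 0.0
time_s: 10.32
tool_pos: [0.5533, -0.0982, 0.0649]
tcp_rot: [[0.992, 0.125, 0.003], [0.125, -0.992, -0.0], [0.002, 0.001, -1.0]]
ft_force: [-0.2, 0.4, 6.1]
opening: 0.0578
grasp_force: 64.8
```

View pics/w4.png

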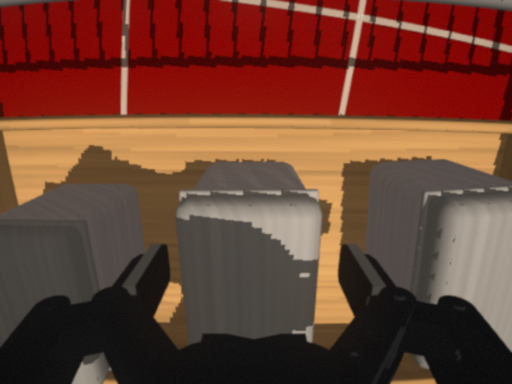

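```bash
python3 -m handwheel '[[[0,0,0.04],[0,0,0]],[[0,0,0.14],[0,0,0]],[[0,0,0.26],[0,0,0]],[[0,0,0.34],[0,0,0]],[[0,0,0.36],[0,0,0]],[[0,0,0.36],[0,0,0]],[[0,0,0.36],[0,0,0]],[[0,0,0.36],[0,0,0]],[[0,0,0.36],[0,0,0]],[[0,0,0.36],[0,0,0]]]'
cat > w.py <<'E'
from h import *
f=[];q=[]
for i in range(6):
    manip.grab_frame('wrist'); s=manip.state(); f.append(s['ft_force']);q.append(s['tau'])
print(np.mean(f,0).round(2),np.std(f,0).round(2),np.mean(q,0).round(2),s['tool_pos'],s['opening'],s['time_s'])
E
python3 w.py
```

```text
time_s: 11.58
tool_pos: [0.5519, -0.098, 0.1063]
tcp_rot: [[0.992, 0.125, -0.0], [0.125, -0.992, 0.0], [-0.0, -0.0, -1.0]]
ft_force: [-0.1, -1.4, -1.8]
opening: 0.0572
grasp_force: 64.2
[ 0.03 -0.12 -1.34] [0.6  0.42 0.26] [-0.000e+00 -4.244e+01 -3.329e+01 -0.000e+00  1.000e-02 -0.000e+00] [ 0.55201261 -0.09805143  0.10650511] 0.05763103064123911 11.875
```

```bash
python3 -m handwheel '[[[0,0,-0.05],[0,0,0]],[[0,0,-0.15],[0,0,0]],[[0,0,-0.25],[0,0,0]],[[0,0,-0.31],[0,0,0]],[[0,0,-0.34],[0,0,0]],[[0,0,-0.355],[0,0,0]],[[0,0,-0.36],[0,0,0]],[[0,0,-0.36],[0,0,0]]]'
python3 -m handwheel '[[[0,0,0],[0,0,0]],[[0,0,0],[0,0,0]],[[0,0,0],[0,0,0]],[[0,0,0],[0,0,0]],[[0,0,0.1],[0,0,0]],[[0,0,0.4],[0,0,0]],[[0,0,0.7],[0,0,0]],[[0,0,0.7],[0,0,0]]]' 1
python3 - <<'E'
from h import *
C=cam('wrist'); im=manip.grab_frame('wrist'); cv2.imwrite('pics/w5.png',im)
p=np.array(manip.state()['tool_pos']);print(p)
for c in ([.5244,.0019],[.566,-.2043]): print((np.array(c)-p[:2])/.12)
E
```

```text
time_s: 12.88
tool_pos: [0.5532, -0.0977, 0.0649]
tcp_rot: [[0.992, 0.125, 0.002], [0.125, -0.992, 0.0], [0.002, -0.0, -1.0]]
ft_force: [-1.1, 2.8, 6.1]
opening: 0.0576
grasp_force: 64.8
time_s: 13.88
tool_pos: [0.5552, -0.0988, 0.1522]
tcp_rot: [[0.992, 0.125, 0.008], [0.125, -0.992, -0.002], [0.008, 0.003, -1.0]]
ft_force: [-0.2, -0.2, -0.2]
opening: 0.0855
grasp_force: 0.0
[ 0.55368782 -0.09842362  0.14998581]
[-0.24406519  0.83603017]
[ 0.10260148 -0.88230317]
```

View pics/w5.png

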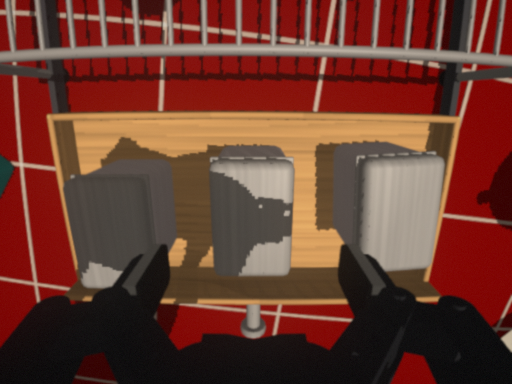

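```bash
python3 - <<'E'
from h import *
C=cam('wrist');p=np.array(manip.state()['tool_pos'])
R=np.array([[.992,-.125],[.125,.992]])
for cs in ([(157,364),(153,442),(264,436),(271,361)],[(178,67),(176,151),(281,158),(287,82)]):
    P=np.array([onz(C,a,.106) for a in cs])[:,:2]; c=P.mean(0)
    print(c.round(4),((P-c)@R).round(3).tolist(),((c-p[:2])/.12).round(3))
E
python3 -m handwheel '[[[0.05,-0.4,0.05],[0,0,0.01]],[[0.1,-0.8,0.05],[0,0,0.015]],[[0.1,-0.88,0],[0,0,0.015]],[[0.1,-0.88,0],[0,0,0.015]]]' 1
```

```text
[ 0.5686 -0.2009] [[0.04, 0.031], [0.044, -0.021], [-0.04, -0.034], [-0.044, 0.024]] [ 0.124 -0.854]
[ 0.5288 -0.0022] [[0.041, 0.027], [0.042, -0.031], [-0.038, -0.028], [-0.045, 0.033]] [-0.207  0.802]
time_s: 14.42
tool_pos: [0.5625, -0.2035, 0.1453]
tcp_rot: [[0.985, 0.17, -0.004], [0.17, -0.985, 0.002], [-0.003, -0.002, -1.0]]
ft_force: [-0.2, -0.2, -0.6]
opening: 0.0857
grasp_force: 0.0
```

```bash
python3 -m handwheel '[[[0.01,0.01,-0.2],[0,0,0.01]],[[0.01,0.01,-0.45],[0,0,0.01]],[[0.01,0.01,-0.65],[0,0,0.01]],[[0.01,0.01,-0.7],[0,0,0.01]],[[0.01,0.01,-0.7],[0,0,0.01]]]' 1
python3 -m handwheel '[[[0,0,0],[0,0,0]],[[0,0,0],[0,0,0]],[[0,0,0],[0,0,0]],[[0,0,0],[0,0,0]],[[0,0,0],[0,0,0]]]' 0
python3 -m handwheel '[[[0,0,0.04],[0,0,0]],[[0,0,0.14],[0,0,0]],[[0,0,0.26],[0,0,0]],[[0,0,0.34],[0,0,0]],[[0,0,0.36],[0,0,0]],[[0,0,0.36],[0,0,0]],[[0,0,0.36],[0,0,0]],[[0,0,0.36],[0,0,0]],[[0,0,0.36],[0,0,0]],[[0,0,0.36],[0,0,0]]]'
python3 w.py
```

```text
time_s: 15.05
tool_pos: [0.5649, -0.2014, 0.063]
tcp_rot: [[0.979, 0.204, -0.001], [0.204, -0.979, 0.001], [-0.001, -0.001, -1.0]]
ft_force: [0.2, -0.7, -0.0]
opening: 0.0852
grasp_force: 0.0
time_s: 15.68
tool_pos: [0.5665, -0.2029, 0.065]
tcp_rot: [[0.979, 0.203, 0.003], [0.203, -0.979, -0.001], [0.003, 0.001, -1.0]]
ft_force: [0.1, 0.7, 6.3]
opening: 0.0574
grasp_force: 65.0
time_s: 16.92
tool_pos: [0.5651, -0.2024, 0.1063]
tcp_rot: [[0.979, 0.203, -0.0], [0.203, -0.979, 0.0], [-0.0, -0.0, -1.0]]
ft_force: [-0.7, 0.2, -1.8]
opening: 0.0574
grasp_force: 64.3
[-0.21  0.2  -2.41] [0.43 0.28 0.33] [ -0.   -47.22 -34.    -0.     0.     0.  ] [ 0.56522096 -0.20245366  0.10651615] 0.05741689706458253 17.225
```

```bash
python3 w.py; python3 -m handwheel '[[[0,0,-0.05],[0,0,0]],[[0,0,-0.15],[0,0,0]],[[0,0,-0.25],[0,0,0]],[[0,0,-0.31],[0,0,0]],[[0,0,-0.34],[0,0,0]],[[0,0,-0.355],[0,0,0]],[[0,0,-0.36],[0,0,0]],[[0,0,-0.36],[0,0,0]]]'
python3 -m handwheel '[[[0,0,0],[0,0,0]],[[0,0,0],[0,0,0]],[[0,0,0],[0,0,0]],[[0,0,0],[0,0,0]],[[0,0,0.1],[0,0,0]],[[0,0,0.35],[0,0,0]],[[0,0,0.35],[0,0,0]],[[0,0,0.35],[0,0,0]],[[0,0,0.35],[0,0,0]]]' 1
python3 w.py
python3 -m handwheel '[[[0,0.1,0.3],[0,0,0]],[[-0.1,0.5,0.45],[0,0,-0.01]],[[-0.2,0.95,0.45],[0,0,-0.02]],[[-0.2,0.95,0.45],[0,0,-0.02]],[[-0.2,0.95,0.45],[0,0,-0.02]]]'
```

```text
[ 0.24 -0.04 -2.47] [0.46 0.46 0.3 ] [  0.   -47.24 -34.02  -0.     0.    -0.  ] [ 0.56519008 -0.20244228  0.10648983] 0.05773215635529919 17.525
time_s: 18.52
tool_pos: [0.5662, -0.202, 0.0649]
tcp_rot: [[0.979, 0.202, 0.002], [0.202, -0.979, 0.001], [0.002, -0.0, -1.0]]
ft_force: [-2.7, 3.8, 4.8]
opening: 0.057
grasp_force: 65.0
time_s: 19.65
tool_pos: [0.5644, -0.2021, 0.1042]
tcp_rot: [[0.979, 0.203, -0.002], [0.203, -0.979, 0.001], [-0.002, -0.001, -1.0]]
ft_force: [0.6, 0.1, 0.3]
opening: 0.0858
grasp_force: 0.0
[-0.45 -0.42  0.02] [0.38 0.43 0.36] [ 0.000e+00 -4.588e+01 -3.277e+01  0.000e+00  1.000e-02  0.000e+00] [ 0.56492553 -0.20234675  0.104783  ] 0.08519361195686073 19.95
time_s: 20.58
tool_pos: [0.5413, -0.0885, 0.1593]
tcp_rot: [[0.99, 0.142, 0.0], [0.142, -0.99, -0.001], [0.0, 0.001, -1.0]]
ft_force: [-0.2, -0.9, 0.0]
opening: 0.0856
grasp_force: 0.0
```

```bash
python3 -m handwheel '[[[-0.06,0.37,0],[0,0,-0.01]],[[-0.125,0.735,0],[0,0,-0.02]],[[-0.125,0.735,0],[0,0,-0.02]],[[-0.125,0.735,0],[0,0,-0.02]]]' 1
python3 - <<'E'
from h import *
C=cam('wrist'); im=manip.grab_frame('wrist'); cv2.imwrite('pics/w6.png',im); print(manip.state()['tool_pos'])
E
```

```text
time_s: 21.08
tool_pos: [0.5267, -0.0014, 0.1592]
tcp_rot: [[0.997, 0.078, 0.0], [0.078, -0.997, -0.001], [0.0, 0.001, -1.0]]
ft_force: [0.6, -0.7, 0.3]
opening: 0.0854
grasp_force: 0.0
[ 0.52670077 -0.00155972  0.15920546]
```

View pics/w6.png

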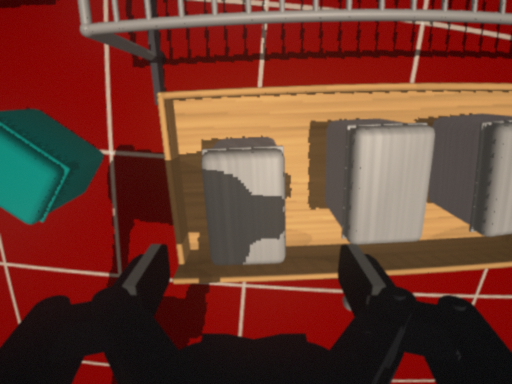

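```bash
python3 - <<'E'
from h import *
C=cam('wrist')
P=np.array([onz(C,a,.106) for a in [(150,203),(148,284),(262,285),(263,209)]]);c=P.mean(0);print(P.tolist(),c,(c-manip.state()['tool_pos'])/.12)
E
```

```text
[[0.5691, 0.0353, 0.106], [0.5746, -0.0187, 0.106], [0.4887, -0.0289, 0.106], [0.4832, 0.0286, 0.106]] [0.5289   0.004075 0.106   ] [ 0.01832693  0.04695603 -0.44337886]
```

```bash
python3 -m handwheel '[[[0.01,0.045,-0.2],[0,0,0.007]],[[0.01,0.045,-0.45],[0,0,0.007]],[[0.01,0.045,-0.7],[0,0,0.007]],[[0.01,0.045,-0.79],[0,0,0.007]],[[0.01,0.045,-0.79],[0,0,0.007]]]' 1
python3 -m handwheel '[[[0,0,0],[0,0,0]],[[0,0,0],[0,0,0]],[[0,0,0],[0,0,0]],[[0,0,0],[0,0,0]],[[0,0,0],[0,0,0]]]' 0
python3 -m handwheel '[[[0,0,0.04],[0,0,0]],[[0,0,0.14],[0,0,0]],[[0,0,0.26],[0,0,0]],[[0,0,0.34],[0,0,0]],[[0,0,0.36],[0,0,0]],[[0,0,0.36],[0,0,0]],[[0,0,0.36],[0,0,0]],[[0,0,0.36],[0,0,0]],[[0,0,0.36],[0,0,0]],[[0,0,0.36],[0,0,0]]]'
python3 w.py
```

```text
time_s: 21.75
tool_pos: [0.5271, 0.0043, 0.0639]
tcp_rot: [[0.995, 0.099, -0.002], [0.099, -0.995, -0.0], [-0.002, -0.0, -1.0]]
ft_force: [-0.5, 0.2, 1.5]
opening: 0.0854
grasp_force: 0.0
time_s: 22.38
tool_pos: [0.529, 0.0051, 0.0662]
tcp_rot: [[0.995, 0.101, 0.003], [0.101, -0.995, -0.0], [0.003, 0.001, -1.0]]
ft_force: [0.5, -0.2, 6.2]
opening: 0.0571
grasp_force: 65.2
time_s: 23.62
tool_pos: [0.5273, 0.0052, 0.1075]
tcp_rot: [[0.995, 0.1, -0.0], [0.1, -0.995, 0.0], [-0.0, -0.0, -1.0]]
ft_force: [-0.0, 0.0, -5.4]
opening: 0.0577
grasp_force: 64.9
[-0.03  0.44 -5.21] [0.68 0.16 0.43] [-0.000e+00 -4.056e+01 -3.474e+01 -0.000e+00  2.000e-02 -0.000e+00] [0.52741258 0.00516168 0.10768884] 0.057383297827548065 23.925
```

```bash
python3 -m handwheel '[[[0,0,0.05],[0,0,0]],[[0,0,0.17],[0,0,0]],[[0,0,0.34],[0,0,0]],[[0,0,0.52],[0,0,0]],[[0,0,0.7],[0,0,0]],[[0,0,0.86],[0,0,0]],[[0,0,0.96],[0,0,0]],[[0,0,1],[0,0,0]],[[0,0,1],[0,0,0]],[[0,0,1],[0,0,0]],[[0,0,1],[0,0,0]],[[0,0,1],[0,0,0]]]'
python3 w.py; python3 - <<'E'
from h import *
im=manip.grab_frame('scene'); cv2.imwrite('pics/s7.png',cv2.resize(im[110:300,200:420],(800,600)))
E
```

```text
time_s: 25.42
tool_pos: [0.5271, 0.0052, 0.2271]
tcp_rot: [[0.995, 0.1, -0.001], [0.1, -0.995, 0.0], [-0.001, -0.0, -1.0]]
ft_force: [-0.7, -0.4, -4.9]
opening: 0.0571
grasp_force: 64.9
[ 0.11 -0.16 -5.16] [0.41 0.61 0.41] [-0.000e+00 -3.810e+01 -3.891e+01 -0.000e+00  2.000e-02 -0.000e+00] [0.52740614 0.00516201 0.22769038] 0.05753492183294483 25.725
```

View pics/s7.png

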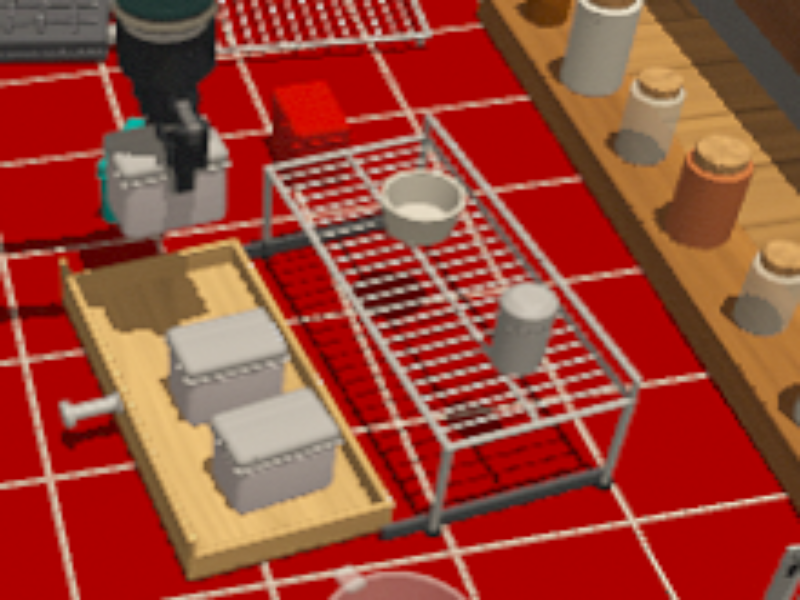

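The picture shows the heaviest tin held upright at about (165, 180), clear of the shelf. The other two stand in the tray at about (230, 365) and (275, 450), and the ramekin and shaker look undisturbed.

```bash
python3 -c "
from rig import manip
print(manip.job_done())"
```

```text
the job is handed in; nothing more can be done
None
```

The job is handed in: the tray is out, the middle tin (about 1.3 N) and the right tin (about 2.4 N) are back standing in it, and the arm is holding the heaviest, the left tin (about 5.2 N), upright above shelf level; the hand-in gave no verdict.

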